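# Hold a flower crate's corner square for gluing

### The arm

A 7-joint arm with a two-finger parallel gripper is mounted at the origin on the work surface. World frame = base frame: x ahead of the robot, y to its left, z up, the work surface at z = 0. Lengths are in mm, angles in rad, forces in N, time in s.
With the tool pointing down it reaches from about 400 to 875 mm from the base axis. Payload 4.4 kg.
Tool frame: the origin (TCP) lies at the very end of the fingers, on their centre line; the grasp point (between the pads) lies 19 mm behind it (ctrl.pinch_z is the z of the grasp point in the tool frame, in mm); z points along the fingers, x is the direction in which the jaws open and shut, and the axes are right-handed (so a half turn about z gives the same grasp; the last joint's range is limited). The gripper opens to 85 mm and grips with 20 to 120 N. Pads are 22 mm wide; open, the fingers measure 114 mm over their backs; the gripper's body (76 mm by 85 mm) begins 54 mm behind the grasp point. The pads swing forward as they close: fully open they stand 13 mm farther back than shut.
Start: joints at [-1.367, 0.628, 0.038, 1.517, -0.027, 0.996, -0.02], TCP at [173.225, 626.507, 231.313] pointing down, gripper open.
Joint ranges: [-3.06, 3.06], [-0.37, 2.12], [-1.25, 1.32], [0.18, 2.47], [-1.1, 4.24], [0.23, 1.98], [-2.94, 2.94]. Speed limits (rad/s): [2.57, 2.57, 3.14, 3.14, 3.14, 3.14, 3.14].

### API

Orientations are given as [roll, pitch, yaw] about the fixed x, y, z axes, in that order (R = Rz(yaw) Ry(pitch) Rx(roll)).
In Python, from cell import sensors, get_image, order, ctrl gives the robot as it stands.
- The arm moves only by the tool arm_command, never from a script. Its argument "rows" is a list that holds one entry, the list of rows, each a list of 6 numbers: the shift along the tool's x, y, z in mm, then the turn, a rotation vector about the tool's x, y, z in degrees. A call has 1 to 20 rows; each row is the pose to reach, as a shift and turn from the pose commanded when the call began, along the tool's axes at that moment; what a row does not reach only later rows make up. A row lasts 1/12 s, in which the tool goes at most 41.7 mm and 7.16 degrees, less where a joint would pass 70% of its speed; a pose out of reach is approached as far as the arm can. A call with a gripper value outside its range is refused whole. "claw" is the opening, from -1 (shut) to 1 (fully open), set as the call begins (left out, the last holds). The fingers move at their own pace and stop on an object; the grip force is fixed at half the most. Time passes only in rows, so rows that repeat a pose let the fingers close. It gives the time, the measured TCP pose, the force and the opening at its end, in the units of the state.
- sensors.read_state(): the state, without advancing time (a new reading comes with each control period).
- get_image(name): name is "side" or "top"; returns a dict with "pixels" (400x640x3 uint8, red, green, blue), "z_map" (400x640 float32, mm along the optical axis (not along the pixel's ray), 0 where there is no reading), "K" (3x3 intrinsics, pixels), "pose" (4x4, takes a point from camera to world coordinates). Camera axes: x right, y up, looking along -z (the intrinsics and any distortion apply to the point x, -y, -z); pixel columns grow to the right and rows downward; lengths in mm; the calibration is good to about 2 mm. A picture is of the moment at which its call begins.
- order.finish_job(): hands the job in, once; it reports no verdict.
The state is a dict: "clock": time; "qpos": joint angles; "qd": joint speeds; "tau": joint torques, N m; "eef_pos": TCP position; "tool_rot": TCP orientation; "force": force on the tool from outside, world axes, zero at the start; "torque": the same for the moment, N m; "width": finger opening in mm.
Only numpy, scipy, OpenCV 4.12 (cv2) and the standard library are available. Lean on these libraries where they do the work, as an engineer would, in place of code of your own. Each camera call takes 0.05 s, during which the arm holds its last target.

### The job

Pick up the orange assembly square by its black handle, set it flat on the base of the half-built pink flower crate, and press its right-angled outside corner fully into the crate's inside corner, so that it pushes the leaning end panel out against its stop block and its two outer faces bear flush on the side board and the end panel. Finish while still holding the square there, gripped and pressed against both boards: do not let go, or the panel springs back. Leave the glue bottle, the drink and the flower basket where they stand.

Things in the scene. Friction and masses are not known exactly. Their poses are not given: they have to be found in the camera images.
- crate: half-built flower crate fixed to the table: plywood base 12 mm thick with two pink boards, tops 70 mm above the table. Origin: on the table under the inside corner where the boards' inner faces meet; inside is toward -x and -y, z up. Base spans x -220 to 45, y -190 to 45 mm. Dark stop block outside the end panel: x 12 to 35, y -145 to -115 mm, top at 46 mm
- side_board: the crate's fixed deeper-pink board, 232 x 12 x 58 mm, on the base. Origin at the inside corner at the base's top face, axes as the crate's; its inner face is the plane y = 0 from x = 0 to -220 mm, the board lies on the +y side
- end_panel (a joint): hinge of the paler pink end panel (12 thick, 158 long, 58 mm high), vertical, through the inside corner. 0 = square, against the stop block (inner face = crate's plane x = 0, y 0 to -160 mm); positive (rad) = free end leaning in, to crate -x. Starts at 0.17 to 0.33. Sprung inward (0.25 N m when square, plus 0.1 N m friction): 3 to 6 N push it out; let go, it springs back to about 0.15
- panel_tip (a point): point on the inner face of the end panel at its free end, half-way up the panel, 160 mm from the hinge line, 41 mm above the table
- square_grip (a point): centre of the upright black handle of the loose orange square (0.15 to 0.31 kg), 48 mm above its underside; axes are the square's. Handle: 18 to 78 mm above the underside, 16 mm thick along the square's (+x,+y) diagonal (close the fingers along it), 40 mm long across it. Seated, the square's axes are parallel to the crate's and this point is at crate x -45, y -45, z 60 mm
- square_corner (a point): outer corner of the square, 9 mm above its underside, axes the square's; at x 45, y 45 mm from the handle's centre. The square is a flat L, 18 mm thick, with 16 mm wide legs running 120 mm from this corner toward its -x and -y, joined by a diagonal brace under the handle. Its outer faces meet here; the corner itself is cut back 12 mm as glue relief
- glue: white glue bottle with orange cap, 48 mm across, 125 mm high, stands loose; origin at the centre of its underside. Leave alone
- drink: take-away iced coffee cup with white lid and straw, 86 mm across, 103 mm high without the straw, stands loose; origin at the centre of its underside. Leave alone
- basket: pale pink flower basket 95 x 140 x 110 mm high with two thin hoop handles up to 245 mm high and flowers, stands loose; origin at the centre of its underside. Leave alone

How it is judged (in metres and radians):
On the way, in this order (a step that is already met when the one before it is completed fails the run):
1. the square is gripped and lifted clear of the table (height (world z) of square_grip above 0.057 m and contact force between the fingers and square above 1 N), for 0.1 s.
2. the square is seated: both outer faces pressed on the two boards, end panel out at its stop (value of joint end_panel below 0.03 rad and contact force between square and side_board above 1 N and contact force between square and end_panel above 1 N and x of square_corner in the frame of crate above -0.004 m and y of square_corner in the frame of crate above -0.004 m and angle between the x axis of square_grip and the x axis of side_board, either way round below 0.035 rad and angle between square_grip's own z axis and vertical below 0.05 rad and z of square_grip in the frame of crate below 0.068 m and contact force between the fingers and square above 2 N), for 0.2 s.
At the end, for the whole second after the job is handed in: Square still gripped (over 2 N), at rest, flat on the base (handle centre under 68 mm, tilt under 0.05 rad), corner within 4 mm of the crate's corner along both boards, parallel to the side board within 0.035 rad, pressing over 1 N on each board; end panel within 0.03 rad of square (all of step 2 and linear speed of square below 0.02 m/s); the arm keeps its last pose, push and grip.
It fails at once if the glue bottle is moved more than 30 mm or tipped (distance of glue from where it was at the start of the episode above 0.03 m or angle between glue's own z axis and vertical above 0.3 rad).
It fails at once if the drink is moved more than 30 mm or tipped (distance of drink from where it was at the start of the episode above 0.03 m or angle between drink's own z axis and vertical above 0.3 rad).
It fails at once if the flower basket is moved more than 30 mm or tipped (distance of basket from where it was at the start of the episode above 0.03 m or angle between basket's own z axis and vertical above 0.3 rad).
It also fails if it takes over 54 s, if anything falls off the work surface, if the arm or the gripper's body presses on something with over 40 N, if the wrist force passes 120 N, or if a joint passes its speed limit or range.

## Working session

There is one attempt and no reset: what is moved stays moved. The work goes in short steps, Python scripts to look and compute and a tool call to move; the robot and the scene stay as the last step left them, time stands still between calls to the robot, and variables do not carry over. Pictures are saved under pics/ and viewed, and the job is handed in when it is done.

Besides the shell and the picture viewer there is one more tool, called after "Emit:" as name(argument=value, ...), one argument or row to a line, values as JSON. arm_command: Moves the arm, as the interface text tells. Its arguments: {"type":"object","properties":{"rows":{"type":"array","items":{"type":"array","items":{"type":"array","items":{"type":"number"}}}},"claw":{"type":"number"}},"required":["rows"]}

```bash
mkdir -p pics; ls
cat > h.py <<'E'
import numpy as np, cv2, pickle
from cell import sensors, get_image, order, ctrl
def grab(name,tag):
    im=get_image(name); pickle.dump({k:im[k] for k in('pixels','z_map','K','pose')},open(f'pics/{tag}.pkl','wb'))
    cv2.imwrite(f'pics/{tag}.png',im['pixels'][:,:,::-1]); return im
def load(tag): return pickle.load(open(f'pics/{tag}.pkl','rb'))
def cloud(im):
    z=im['z_map'].astype(float);K=im['K'];h,w=z.shape
    u,v=np.meshgrid(np.arange(w),np.arange(h))
    X=(u-K[0,2])/K[0,0]*z;Y=(v-K[1,2])/K[1,1]*z
    P=np.stack([X,-Y,-z,np.ones_like(z)],-1)@np.array(im['pose']).T
    P=P[...,:3]; P[z==0]=np.nan; return P
E
python3 - <<'E'
from h import *
a=grab('top','top0');b=grab('side','side0')
print(sensors.read_state());print(a['K'],a['pose'],b['pose'],a.keys())
E
```

```text
pics
{'clock': 0.1, 'qpos': array([-1.36681146,  0.62924438,  0.03846747,  1.5182651 , -0.02697977,
        0.9963172 , -0.02002239]), 'qd': array([ 2.00297119e-03, -2.88386549e-03,  9.41206184e-04, -1.56794439e-03,
       -6.64683380e-04, -1.46190310e-03, -6.44667243e-07]), 'tau': array([ 2.04711439e-03, -5.64547992e+01,  1.23034202e+00, -1.93976194e+01,
        1.12963887e-02,  5.43280737e-03, -1.83685557e-05]), 'eef_pos': array([173.07958746, 625.94835455, 230.48840072]), 'tool_rot': array([3.14154540e+00, 1.71483691e-03, 1.30098173e+00]), 'force': array([-0.15649113,  0.13725429,  0.13064742]), 'torque': array([ 0.03677027,  0.0004712 , -0.02486161]), 'width': 85.09636149903241}
[[497.86248966   0.         326.21665589]
 [  0.         497.86248966 203.48254563]
 [  0.           0.           1.        ]] [[-3.00658999e-02  9.88592343e-01 -1.47584620e-01  4.24653424e+02]
 [-9.99109237e-01 -3.40973029e-02 -2.48617658e-02 -1.92410400e+02]
 [-2.96103888e-02  1.46705666e-01  9.88736908e-01  1.23678913e+03]
 [ 0.00000000e+00  0.00000000e+00  0.00000000e+00  1.00000000e+00]] [[-8.97585370e-01  3.37323926e-01 -2.83818733e-01  3.44037306e+02]
 [-4.40840346e-01 -6.86025889e-01  5.78816265e-01  3.21357402e+02]
 [ 5.41576063e-04  6.44655760e-01  7.64472798e-01  7.11144576e+02]
 [ 0.00000000e+00  0.00000000e+00  0.00000000e+00  1.00000000e+00]] dict_keys(['pixels', 'z_map', 'K', 'pose'])
```

View pics/top0.png

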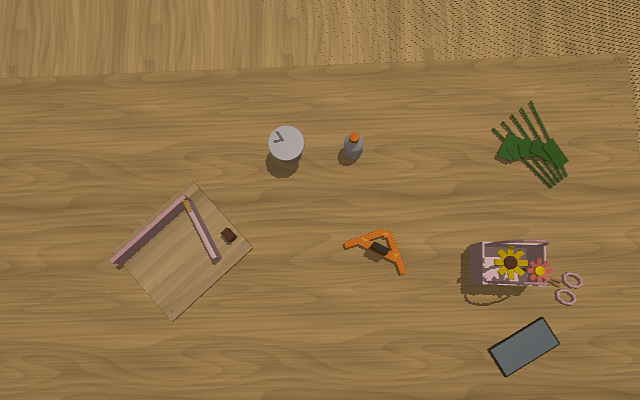

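View pics/side0.png

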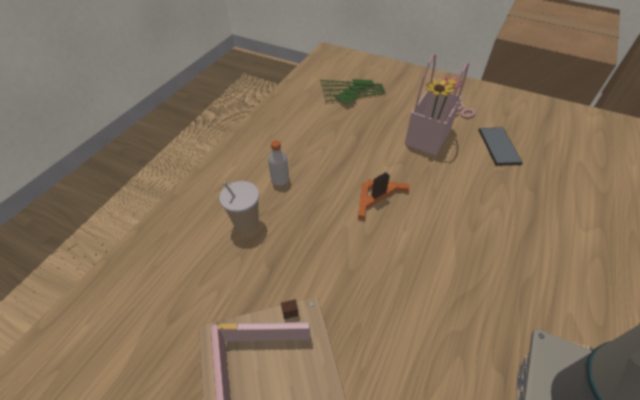

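The top view shows the crate's inside corner near pixel (186,197), with the side board running to (113,263) and the panel tip at (218,260). The square's corner is at about (388,231) and its handle at (380,247). The cup and glue are well away at (286,142) and (353,147).

```bash
cat > m.py <<'E'
from h import *
from scipy.optimize import minimize
def rays(im,uv,zw):
    K=im['K'];T=np.array(im['pose']);uv=np.atleast_2d(uv).astype(float)
    d=np.stack([(uv[:,0]-K[0,2])/K[0,0],-(uv[:,1]-K[1,2])/K[1,1],-np.ones(len(uv))],-1)@T[:3,:3].T
    s=(zw-T[2,3])/d[:,2]; return T[:3,3]+d*s[:,None]
def square(im,P):
    hsv=cv2.cvtColor(im['pixels'],cv2.COLOR_RGB2HSV)
    return hsv
E
python3 - <<'E'
from m import *
im=load('top0');P=cloud(im);px=im['pixels'];hsv=cv2.cvtColor(px,cv2.COLOR_RGB2HSV)
print('table z',np.nanmedian(P[300:390,200:400,2]))
def reg(n,m):
    q=P[m];print(n,m.sum(),np.nanmean(q,0).round(1),'z pct',np.nanpercentile(q[:,2],[5,50,95]).round(1))
u,v=np.meshgrid(np.arange(640),np.arange(400))
box=(u>330)&(u<420)&(v>220)&(v<285)
org=box&(hsv[...,0]<14)&(hsv[...,1]>190)&(hsv[...,2]>120)
reg('orange',org)
blk=box&(hsv[...,2]<60)&(P[...,2]>60);reg('black top',blk)
q=P[blk&(P[...,2]>70)][:,:2];print(cv2.minAreaRect(q.astype(np.float32)))
o=org&(P[...,2]>13)&(P[...,2]<24);reg('otop',o)
q=P[o][:,:2]; print(cv2.minAreaRect(q.astype(np.float32)),cv2.minEnclosingTriangle(q.astype(np.float32).reshape(-1,1,2))[1].reshape(-1,2))
cb=(u<260)&(v>170)&(v<330)
t=cb&(P[...,2]>64)&(P[...,2]<76);reg('boards',t)
n,l,s,c=cv2.connectedComponentsWithStats(t.astype(np.uint8));print(s)
vis=px.copy();vis[t]=[0,255,0];vis[o]=[0,0,255];vis[blk]=[255,255,255]
cv2.imwrite('pics/v1.png',cv2.resize(vis[160:330,90:430,::-1],None,fx=2.3,fy=2.3,interpolation=0))
for n,b in dict(cup=(255,320,110,180),glue=(335,370,120,170),bask=(455,560,225,310)).items():
    m=(u>b[0])&(u<b[1])&(v>b[2])&(v<b[3])&(P[...,2]>30);reg(n,m);print(np.nanmin(P[m],0),np.nanmax(P[m],0))
E
```

```text
table z -1.1985826751329114
orange 168 [ 501.1 -288.3   16.7] z pct [12.3 16.9 21.2]
black top 115 [ 489.5 -284.    75.9] z pct [70.  76.8 79.7]
((489.5411682128906, -284.7327575683594), (36.778602600097656, 15.097535133361816), 62.22309875488281)
otop 155 [ 501.6 -287.9   17.1] z pct [14.  17.3 21.2]
((501.30572509765625, -289.0836486816406), (160.6553497314453, 78.52324676513672), 63.22090530395508) [[ 507.47913 -189.70992]
 [ 543.7189  -313.71182]
 [ 424.87903 -353.37875]]
boards 832 [551.  213.8  68.7] z pct [65.1 68.7 72.3]
[[     0      0    640    400 255168]
 [   110    194    107     70    832]]
cup 1055 [740.2 -74.2 100.1] z pct [ 95.3 101.4 105.9]
[ 699.80448089 -115.98545897   31.17634434] [783.85603422 -30.40469499 152.15400932]
glue 390 [ 736.  -232.4   86.2] z pct [ 42.1  83.9 124.7]
[ 719.42364608 -256.28961566   30.32320524] [ 764.20742712 -210.16083213  127.31517702]
bask 2426 [ 446.1 -566.7  140.1] z pct [ 46.2 160.4 231. ]
[ 392.17945548 -650.10580673   30.23828678] [ 495.38256394 -504.73423249  243.80057252]
```

View pics/v1.png

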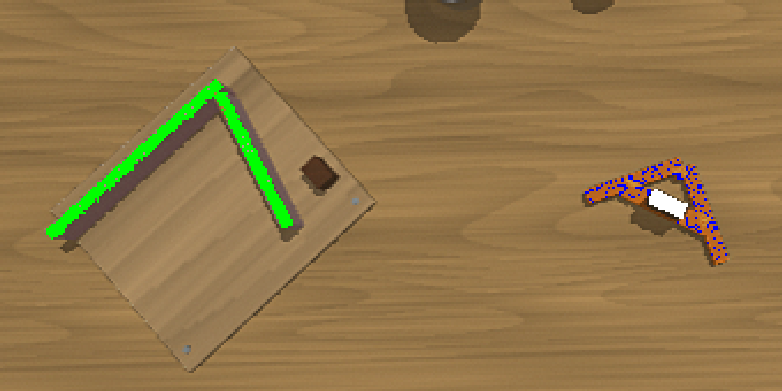

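```bash
cat >> m.py <<'E'
S=4
def proj(im,X):
    K=im['K'];T=np.linalg.inv(np.array(im['pose']));c=np.atleast_2d(X)@T[:3,:3].T+T[:3,3]
    return np.stack([c[:,0]/-c[:,2]*K[0,0]+K[0,2],-c[:,1]/-c[:,2]*K[1,1]+K[1,2]],-1)
def render(im,p,prisms,off,win):
    x,y,a=p;c,s=np.cos(a),np.sin(a);R=np.array([[c,-s],[s,c]])
    u0,v0,u1,v1=win;m=np.zeros(((v1-v0)*S,(u1-u0)*S),np.uint8)
    for poly,z0,z1 in prisms:
        w=np.array(poly,float)@R.T+[x,y]
        pts=np.vstack([np.c_[w,np.full(len(w),z)] for z in(z0,z1)])
        q=((proj(im,pts)-[u0,v0]+.5)*S-.5)
        h=cv2.convexHull(q.astype(np.float32));cv2.fillConvexPoly(m,np.round(h*16).astype(np.int32),1,shift=4)
    return m
def fit(im,mask,prisms,p0,win):
    u0,v0,u1,v1=win;M=cv2.resize(mask[v0:v1,u0:u1].astype(np.uint8),None,fx=S,fy=S,interpolation=0)
    f=lambda p:-np.sum(M&render(im,p,prisms,0,win))/np.sum(M|render(im,p,prisms,0,win))
    best=None
    for k in range(4):
        sim=np.array(p0)+np.array([[0,0,0],[8,0,0],[0,8,0],[0,0,.08]])*(1 if k%2==0 else -.6)
        r=minimize(f,p0,method='Nelder-Mead',options=dict(initial_simplex=sim,xatol=.02,fatol=1e-5,maxiter=400))
        p0=r.x
    return r.x,-r.fun
# square in square_grip frame (xy), handle centre origin
def SQ(z): 
    return [([(45-12,45),(-75,45),(-75,29),(29,29),(45,29),(45,33)],z,z+18),([(45,33),(45,-75),(29,-75),(29,45),(33,45)],z,z+18)]
def HD(z): 
    d=np.array([1,1])/2**.5;e=np.array([-1,1])/2**.5
    return [([d*8+e*20,-d*8+e*20,-d*8-e*20,d*8-e*20],z+18,z+78)]
BASE=[([(-220,-190),(45,-190),(45,45),(-220,45)],0,12)]
E
cat > f.py <<'E'
from m import *
import sys
def run(tag,win,p0,z=0):
    im=load(tag);hsv=cv2.cvtColor(im['pixels'],cv2.COLOR_RGB2HSV)
    u0,v0,u1,v1=win
    m=np.zeros(hsv.shape[:2],bool);w=hsv[v0:v1,u0:u1].astype(int)
    mm=((w[...,0]<14)&(w[...,1]>180)&(w[...,2]>90))|((w[...,2]<55))
    m[v0:v1,u0:u1]=mm
    d=np.array([1,1])/2**.5;e=np.array([-1,1])/2**.5
    r=fit(im,m,SQ(z)+HD(z)+[([(30,-60),(35,-55),(-55,35),(-60,30)],z,z+18)],p0,win)
    print(tag,r[0][:2].round(1),np.degrees(r[0][2]).round(2),'iou',round(r[1],3));return m,r
E
python3 - <<'E'
from f import *
for tag,win in(('top0',(330,220,420,285)),('side0',(350,165,420,225))):
    m,r=run(tag,win,[489.5,-284.5,np.radians(-72.5)])
    im=load(tag);v=im['pixels'].copy();v[m]=[0,255,0];u0,v0,u1,v1=win
    cv2.imwrite(f'pics/q_{tag}.png',cv2.resize(np.hstack([im['pixels'][v0:v1,u0:u1],v[v0:v1,u0:u1]])[:,:,::-1],None,fx=4,fy=4,interpolation=0))
E
```

```text
top0 [ 513.8 -253.3] -91.88 iou -970574769741636.9
side0 [ 476.5 -214.9] -111.89 iou -0.0m.py:25: RuntimeWarning: overflow encountered in scalar negative
  f=lambda p:-np.sum(M&render(im,p,prisms,0,win))/np.sum(M|render(im,p,prisms,0,win))
```

```bash
sed -i 's/f=lambda p:-np.sum(M&render(im,p,prisms,0,win))\/np.sum(M|render(im,p,prisms,0,win))/f=lambda p:(lambda r:-float(np.sum(M\&r))\/float(np.sum(M|r)))(render(im,p,prisms,0,win))/' m.py
sed -i 's/\[(30,-60),(35,-55),(-55,35),(-60,30)\]/[(30,-42),(42,-30),(-30,42),(-42,30)]/' f.py
python3 - <<'E'
from f import *
for tag,win in(('top0',(330,220,420,285)),('side0',(350,165,420,225))):
    m,r=run(tag,win,[489.5,-284.5,np.radians(-72.5)])
    im=load(tag);v=im['pixels'].copy();v[m]=[0,255,0];u0,v0,u1,v1=win
    cv2.imwrite(f'pics/q_{tag}.png',cv2.resize(np.hstack([im['pixels'][v0:v1,u0:u1],v[v0:v1,u0:u1]])[:,:,::-1],None,fx=4,fy=4,interpolation=0))
im=load('top0');hsv=cv2.cvtColor(im['pixels'],cv2.COLOR_RGB2HSV);px=im['pixels'].astype(int)
# crate: enlarge
cv2.imwrite('pics/c0.png',cv2.resize(im['pixels'][170:330,100:265,::-1],None,fx=3.6,fy=3.6,interpolation=cv2.INTER_CUBIC))
E
```

```text
top0 [ 489.1 -285.2] -72.33 iou 0.265
side0 [ 494.5 -305.7] -57.59 iou 0.234
```

View pics/c0.png

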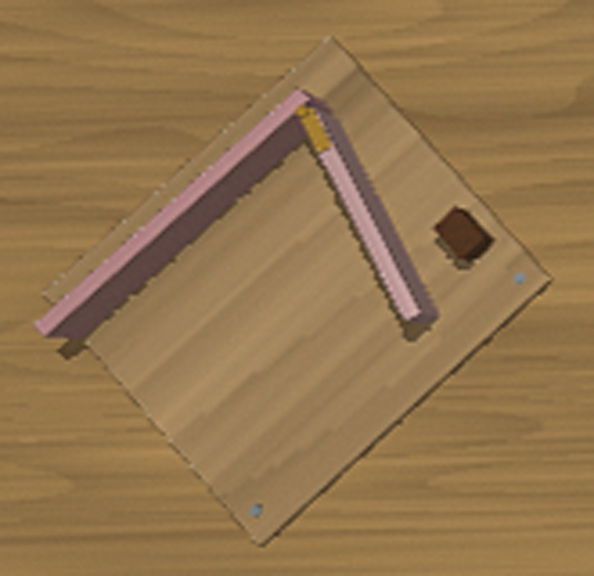

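View pics/q_top0.png

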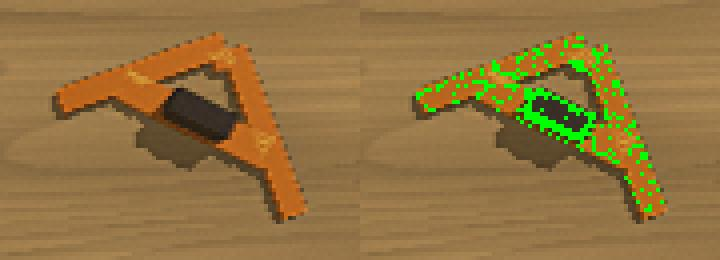

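```bash
python3 - <<'E'
s=open('f.py').read()
a=s.index('    mm=');b=s.index('\n',a)
s=s[:a]+"    q=im['pixels'][v0:v1,u0:u1].astype(float)+1;mm=((q[...,0]/q[...,1]>1.55)&(q[...,0]/q[...,2]>2.4)&(w[...,2]>70))|(w[...,2]<62)\n    mm=cv2.morphologyEx(mm.astype(np.uint8),cv2.MORPH_CLOSE,np.ones((2,2),np.uint8)).astype(bool)"+s[b:]
open('f.py','w').write(s)
E
python3 - <<'E'
from f import *
for tag,win in(('top0',(330,220,420,285)),('side0',(350,165,420,225))):
    m,r=run(tag,win,[489.5,-284.5,np.radians(-72.5)])
    im=load(tag);v=im['pixels'].copy();v[m]=[0,255,0];u0,v0,u1,v1=win
    cv2.imwrite(f'pics/q_{tag}.png',cv2.resize(np.hstack([im['pixels'][v0:v1,u0:u1],v[v0:v1,u0:u1]])[:,:,::-1],None,fx=4,fy=4,interpolation=0))
im=load('top0')
def toW(c,z): c=(np.array(c,float)+.5)/3.6-.5+[100,170];return rays(im,c,z)
B=toW([(551,280),(331,38),(45,295),(261,546)],12)
print(B.round(1));loc=np.array([(45,-190),(45,45),(-220,45),(-220,-190)],float)
c=loc.mean(0);w=B[:,:2].mean(0);H=(loc-c).T@(B[:,:2]-w);U,s,V=np.linalg.svd(H);R=V.T@U.T
t=w-R@c;print('base fit corner',t,'yaw',np.degrees(np.arctan2(R[1,0],R[0,0])),'res',(loc@R.T+t-B[:,:2]).round(1).tolist())
# side board top edge: outer top corners (306,91)? (37,326); inner edge ends (300,104),(50,337)
q=toW([(302,90),(37,325),(52,338),(415,318),(403,320),(302,108)],70);print('board tops in crate',((q[:,:2]-t)@R).round(1).tolist())
E
```

```text
top0 [ 486.9 -287. ] -72.41 iou 0.91
side0 [ 486.2 -288.6] -72.5 iou 0.789
[[504.2  23.   12. ]
 [678.6 176.6  12. ]
 [505.1 373.8  12. ]
 [331.6 220.7  12. ]]
base fit corner [617.09775839 180.69082556] yaw -48.68754965701123 res [[-0.1, -1.6], [2.0, -0.0], [0.6, 1.8], [-2.4, -0.2]]
board tops in crate [[11.7, 9.6], [-217.8, 11.2], [-215.9, -2.1], [-32.4, -155.9], [-39.0, -151.5], [3.8, 0.4]]
```

View pics/q_top0.png

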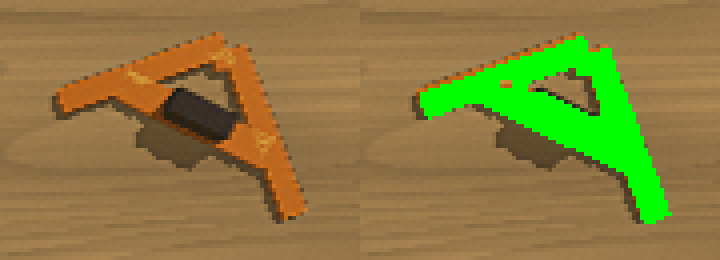

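View pics/q_side0.png

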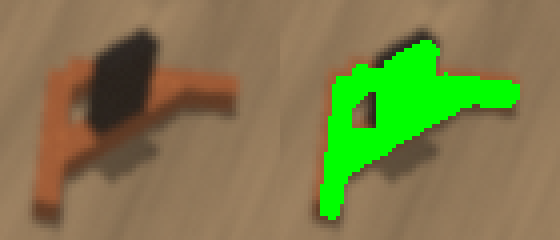

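```bash
sed -i "s/cv2.MORPH_CLOSE,np.ones((2,2)/cv2.MORPH_CLOSE,np.ones((3,3)/; s/>1.55/>1.42/; s/>2.4)/>2.1)/" f.py
python3 - <<'E'
from f import *
for tag,win in(('top0',(330,220,420,285)),('side0',(350,165,420,225))):
    m,r=run(tag,win,[489.5,-284.5,np.radians(-72.5)])
    im=load(tag);v=im['pixels'].copy();v[m]=[0,255,0];u0,v0,u1,v1=win
    cv2.imwrite(f'pics/r_{tag}.png',cv2.resize(np.hstack([im['pixels'][v0:v1,u0:u1],v[v0:v1,u0:u1]])[:,:,::-1],None,fx=4,fy=4,interpolation=0))
E
```

```text
top0 [ 489.4 -285.5] -72.42 iou 0.909
side0 [ 489.4 -287.5] -72.56 iou 0.877
```

View pics/r_top0.png

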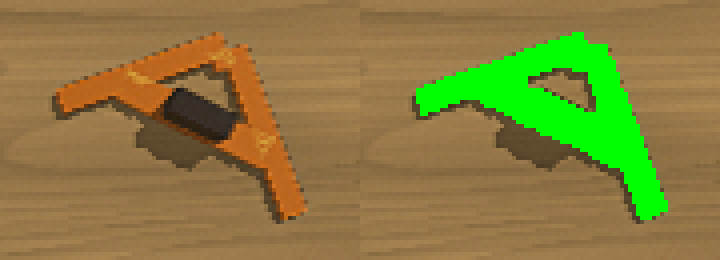

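```bash
cat > crate.py <<'E'
from m import *
from scipy.ndimage import map_coordinates
def edges(p,phi=None):
    x,y,a=p;c,s=np.cos(a),np.sin(a);R=np.array([[c,-s],[s,c]])
    segs=[((-215,-190),(40,-190),12),((45,-185),(45,40),12),((-220,-180),(-220,-20),12),((-150,45),(30,45),12),
          ((-215,0),(-20,0),70),((-215,12),(5,12),70)]
    out=[]
    for A,B,z in segs:
        t=np.linspace(0,1,80)[:,None];q=np.array(A)+(np.array(B)-np.array(A))*t
        n=np.array([-(B[1]-A[1]),B[0]-A[0]],float);n/=np.hypot(*n)
        out.append((np.c_[q@R.T+[x,y],np.full(80,z)],np.r_[R@n,0]))
    return out
def fitc(im,p0):
    g=cv2.GaussianBlur(im['pixels'],(0,0),.7).astype(float)
    def f(p,pr=False):
        tot=[]
        for q,n in edges(p):
            a=proj(im,q+n*1.5);b=proj(im,q-n*1.5);
            ok=(b[:,0]>2)&(b[:,0]<637)&(b[:,1]>2)&(b[:,1]<397)
            if ok.sum()<20: continue
            d=0
            for k in range(3):
                S1=lambda c:map_coordinates(g[...,k],[c[:,1],c[:,0]],order=1,mode='nearest')
                d=d+abs(S1(a)-S1(b))[ok].mean()
            tot.append(d)
        if pr: print(np.round(tot,1))
        return -np.sum(tot)
    p=np.array(p0);best=(0,p)
    for dx in(-4,0,4):
      for dy in(-4,0,4):
        for da in(-.012,0,.012):
          r=minimize(f,p+[dx,dy,da],method='Nelder-Mead',options=dict(initial_simplex=p+[dx,dy,da]+np.array([[0,0,0],[2,0,0],[0,2,0],[0,0,.01]])))
          if r.fun<best[0]:best=(r.fun,r.x)
    f(best[1],True);return best
E
python3 - <<'E'
from crate import *
for t in('top0','side0'):
    im=load(t);b=fitc(im,[617.1,180.7,np.radians(-48.7)]);print(t,b[0],b[1][:2].round(2),np.degrees(b[1][2]).round(2))
    v=im['pixels'].copy()
    for q,n in edges(b[1]):
        cv2.polylines(v,[np.round(proj(im,q)*16).astype(int)],False,(0,255,255),1,shift=4)
    if t=='top0': v=cv2.resize(v[170:330,100:265],None,fx=3.6,fy=3.6)
    cv2.imwrite(f'pics/e_{t}.png',v[:,:,::-1])
E
```

```text
[ 60.1  37.2  12.9  12.6 126.1  39.5]
top0 -288.42110944565184 [617.88 183.9 ] -48.67
[ 18.7  14.2  14.5 141.2  35.1]
side0 -223.781064556938 [617.98 181.8 ] -49.1
```

View pics/e_top0.png

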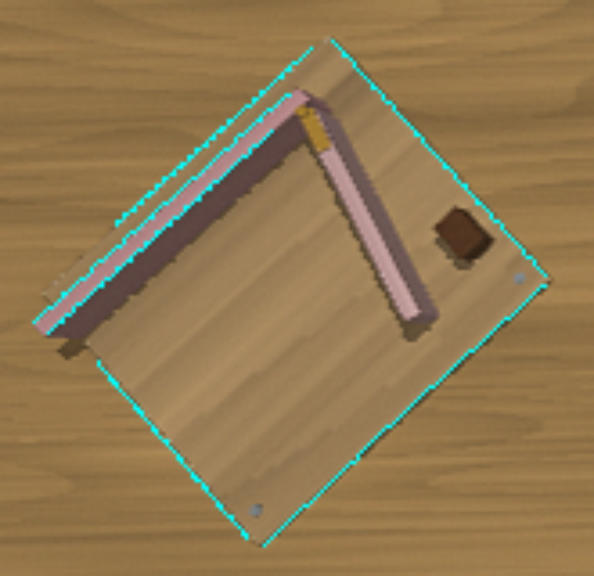

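View pics/e_side0.png

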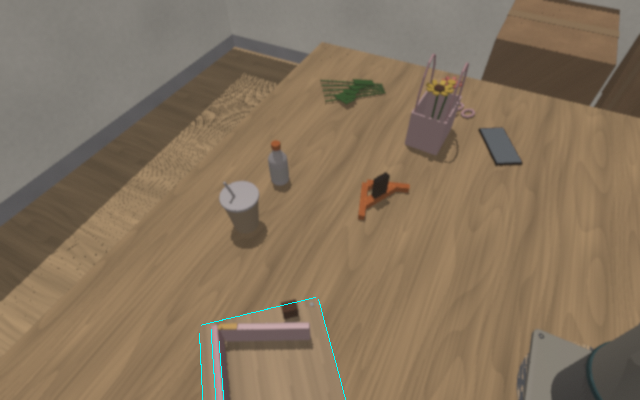

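```bash
cat > plan.py <<'E'
import numpy as np, sys
from scipy.spatial.transform import Rotation as Ro
C=np.array([617.9,182.5]);CY=np.radians(-48.8);RC=np.array([[np.cos(CY),-np.sin(CY)],[np.sin(CY),np.cos(CY)]])
def T(y): return Ro.from_euler('xyz',[180,0,y],degrees=True)
def step(p0,y0,p1,y1):
    d=T(y0).inv().apply(np.array(p1)-p0);r=(T(y0).inv()*T(y1)).as_rotvec(degrees=True)
    return d.round(1).tolist(),r.round(2).tolist()
def cr(x,y,z): return np.r_[C+RC@[x,y],z]
E
python3 - <<'E'
from plan import *
y0=np.degrees(1.301)
a=np.array([173.2,626.5,231.3]);b=[530,150,230]
print(step(a,y0,b,15));print(step(b,15,[489.4,-286,150],-27.45))
E
```

```text
([-364.2, 470.9, 1.3], [-0.0, -0.0, 59.54])
([-152.1, 410.6, 80.0], [0.0, -0.0, 42.45])
```

Emit:
arm_command(
  rows=[
    [[-24,31,0,0,0,4],[-49,63,0,0,0,8],[-73,94,0,0,0,12],[-97,126,0,0,0,16],[-121,157,0,0,0,20],[-146,188,0,0,0,24],[-170,220,0,0,0,28],[-194,251,0,0,0,32],[-218,283,0,0,0,36],[-243,314,0,0,0,40],[-267,345,0,0,0,44],[-291,377,0,0,0,48],[-315,408,0,0,0,52],[-340,440,1,0,0,56],[-364.2,470.9,1.3,0,0,59.54],[-364.2,470.9,1.3,0,0,59.54],[-364.2,470.9,1.3,0,0,59.54]],
  ],
  claw=1,
)

```text
clock: 1.52
eef_pos: [531.0, 147.0, 229.7]
tool_rot: [3.14, 0.0, 0.256]
force: [0.8, 0.9, 0.2]
width: 85.4
```

```bash
python3 -c "
from h import *
s=sensors.read_state();print(s['eef_pos'],np.degrees(s['tool_rot']),s['clock'],s['qpos'])"
```

```text
[530.97480479 147.00637931 229.65728029] [1.79923016e+02 2.67720505e-02 1.46927819e+01] 1.5167 [-0.55299275  0.50844368  0.34681654  1.80522375 -0.21722031  0.86581979
  0.15137931]
```

Emit:
arm_command(
  rows=[
    [[-13,34,5,0,0,4],[-25,68,10,0,0,7],[-38,103,15,0,0,11],[-51,137,20,0,0,14],[-63,171,25,0,0,18],[-76,205,32,0,0,21],[-89,240,40,0,0,25],[-101,274,48,0,0,28],[-114,308,56,0,0,32],[-127,342,64,0,0,35],[-140,376,72,0,0,39],[-152.1,410.6,80,0,0,42.45],[-152.1,410.6,80,0,0,42.45],[-152.1,410.6,80,0,0,42.45],[-152.1,410.6,80,0,0,42.45],[-152.1,410.6,80,0,0,42.45]],
  ],
)

```text
clock: 2.85
eef_pos: [490.2, -283.3, 149.9]
tool_rot: [-3.14, 0.001, -0.475]
force: [-0.1, 0.5, 0.7]
width: 84.7
```

```bash
python3 -c "
from h import *
s=sensors.read_state();print(s['eef_pos'],np.degrees(s['tool_rot']),s['clock'])
a=grab('top','top1');b=grab('side','side1')
cv2.imwrite('pics/z1.png',np.hstack([cv2.resize(a['pixels'][190:310,300:460],None,fx=2.4,fy=2.4),cv2.resize(b['pixels'][110:230,320:480],None,fx=2.4,fy=2.4)])[:,:,::-1])"
```

```text
[ 490.19097676 -283.27184437  149.85568789] [-1.79894235e+02  5.45838438e-02 -2.72298177e+01] 2.85
```

View pics/z1.png

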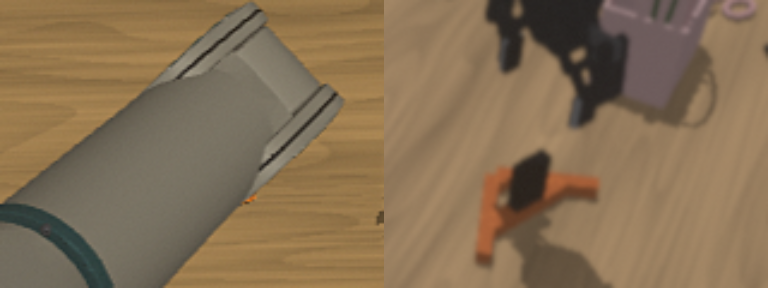

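The square sits undisturbed below the open fingers. Descending.

Emit:
arm_command(
  rows=[
    [[0,0,15,0,0,0],[0,0,30,0,0,0],[0,0,45,0,0,0],[0,0,55,0,0,0],[0,0,60,0,0,0],[0,0,60,0,0,0],[0,0,60,0,0,0]],
  ],
)

```text
clock: 3.53
eef_pos: [489.6, -285.9, 90.3]
tool_rot: [-3.142, -0.0, -0.479]
force: [-0.8, -0.8, 1.5]
width: 85.3
```

```bash
python3 -c "
from h import *
s=sensors.read_state();print(s['eef_pos'],np.degrees(s['tool_rot']),s['clock'],s['force'])
b=grab('side','side2')
cv2.imwrite('pics/z2.png',cv2.resize(b['pixels'][110:230,320:480],None,fx=4,fy=4)[:,:,::-1])"
```

```text
[ 489.63116683 -285.85771507   90.25275676] [-1.79997699e+02 -1.23657251e-02 -2.74226232e+01] 3.5333 [-0.81734527 -0.84592353  1.51712746]
```

View pics/z2.png

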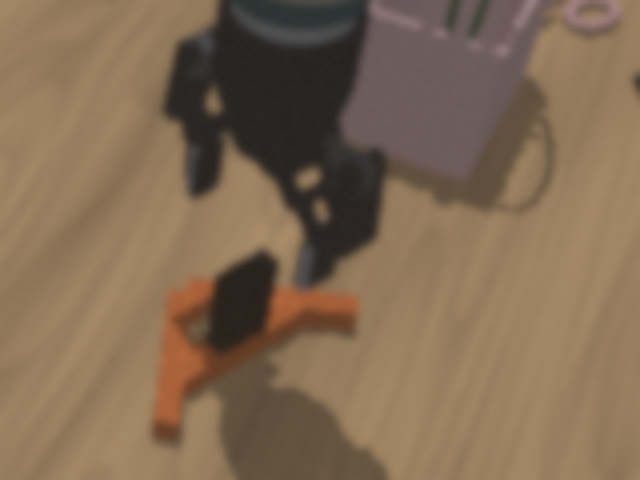

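The fingers straddle the handle along its thin direction. Continuing down, then closing.

Emit:
arm_command(
  rows=[
    [[0,0,15,0,0,0],[0,0,30,0,0,0],[0,0,45,0,0,0],[0,0,55,0,0,0],[0,0,60,0,0,0],[0,0,60,0,0,0],[0,0,60,0,0,0]],
  ],
)

```text
clock: 4.17
eef_pos: [489.6, -286.3, 30.4]
tool_rot: [3.141, -0.001, -0.479]
force: [-0.2, 0.1, -0.5]
width: 85.6
```

Emit:
arm_command(
  rows=[
    [[0,0,0,0,0,0],[0,0,0,0,0,0],[0,0,0,0,0,0],[0,0,0,0,0,0],[0,0,0,0,0,0],[0,0,0,0,0,0],[0,0,0,0,0,0],[0,0,0,0,0,0],[0,0,0,0,0,0],[0,0,0,0,0,0],[0,0,0,0,0,0],[0,0,0,0,0,0]],
  ],
  claw=-1,
)

```text
clock: 5.17
eef_pos: [489.6, -286.1, 30.2]
tool_rot: [-3.142, -0.0, -0.479]
force: [-0.3, -0.6, 4.2]
width: 15.5
```

```bash
python3 -c "
from h import *
s=sensors.read_state();print(s['eef_pos'],np.degrees(s['tool_rot']),s['clock'],s['force'],s['width'])
b=grab('side','side3')
cv2.imwrite('pics/z3.png',cv2.resize(b['pixels'][110:230,320:480],None,fx=4,fy=4)[:,:,::-1])"
```

```text
[ 489.55324273 -286.13157347   30.21588913] [-1.79998606e+02 -2.49432277e-02 -2.74475321e+01] 5.1667 [-0.33871466 -0.55505511  4.21334152] 15.454087111958685
```

View pics/z3.png

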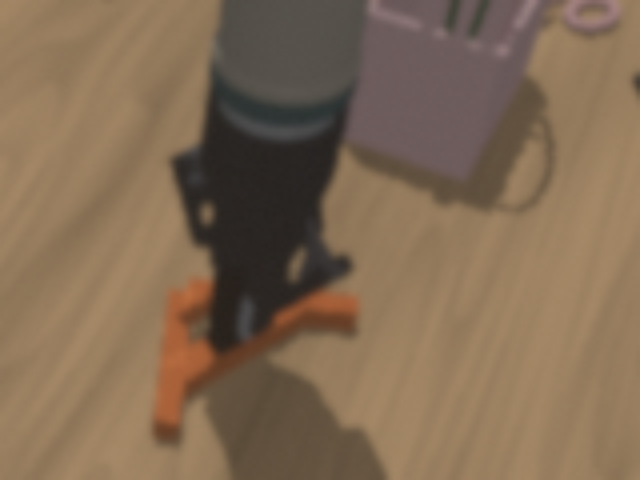

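Run:
```python
from plan import *
print(step([489.4,-286,130],-27.45,cr(-95,-62,130),-3.8),cr(-95,-62,130),cr(-45,-45,42))
```

```text
([-213.0, -451.8, -0.0], [-0.0, 0.0, -23.65]) [508.67477694 213.14066982 130.        ] [554.40030339 186.71764519  42.        ]
```

Emit:
arm_command(
  rows=[
    [[0,0,-10,0,0,0],[0,0,-25,0,0,0],[0,0,-40,0,0,0],[0,0,-60,0,0,0],[0,0,-80,0,0,0],[0,0,-100,0,0,0],[0,0,-100,0,0,0],[0,0,-100,0,0,0],[0,0,-100,0,0,0]],
  ],
)

```text
clock: 5.97
eef_pos: [488.6, -285.2, 129.1]
tool_rot: [-3.141, 0.002, -0.479]
force: [-0.7, 0.1, -2.6]
width: 15.0
```

```bash
python3 -c "
from h import *
s=sensors.read_state();print(s['eef_pos'],np.degrees(s['tool_rot']),s['clock'],s['force'],s['width'])
b=grab('side','side4')
cv2.imwrite('pics/z4.png',b['pixels'][:,:,::-1])"
```

```text
[ 488.64250883 -285.19874828  129.1412119 ] [-1.79980473e+02  1.14883530e-01 -2.74334730e+01] 5.9667 [-0.65628749  0.13408812 -2.61645421] 15.038593840890472
```

View pics/z4.png

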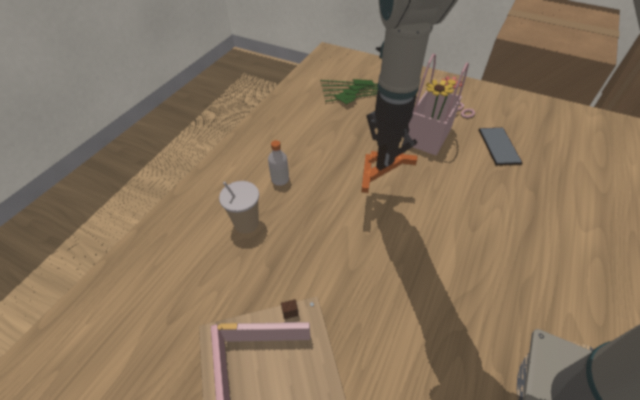

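The square is lifted level, hanging below the gripper at about (390,165). Moving over the crate.

Emit:
arm_command(
  rows=[
    [[-6,-13,0,0,0,-1],[-18,-38,0,0,0,-2],[-31,-65,0,0,0,-3],[-44,-94,0,0,0,-5],[-58,-122,0,0,0,-6],[-71,-151,0,0,0,-8],[-85,-180,0,0,0,-9],[-98,-209,0,0,0,-11],[-112,-238,0,0,0,-12],[-126,-267,0,0,0,-14],[-139,-295,0,0,0,-15],[-153,-324,0,0,0,-17],[-166,-353,0,0,0,-18],[-180,-382,0,0,0,-20],[-193,-410,0,0,0,-21],[-204,-432,0,0,0,-22.6],[-210,-446,0,0,0,-23.3],[-213,-451.8,0,0,0,-23.65],[-213,-451.8,0,0,0,-23.65],[-213,-451.8,0,0,0,-23.65]],
  ],
)

```text
clock: 7.68
eef_pos: [508.3, 211.4, 129.7]
tool_rot: [3.14, 0.001, -0.068]
force: [-0.1, -0.6, -2.8]
width: 15.1
```

Emit:
arm_command(
  rows=[
    [[0,0,0,0,0,0],[0,0,0,0,0,0],[0,0,0,0,0,0]],
  ],
)

```text
clock: 7.93
eef_pos: [508.8, 211.5, 130.1]
tool_rot: [3.141, -0.0, -0.069]
force: [0.5, 0.1, -2.4]
width: 15.3
```

```bash
python3 -c "
from h import *
s=sensors.read_state();print(s['eef_pos'],np.degrees(s['tool_rot']),s['clock'],s['force'],s['width'])
b=grab('side','side5');a=grab('top','top5')
cv2.imwrite('pics/z5.png',np.hstack([cv2.resize(a['pixels'][150:350,90:290],(400,400)),cv2.resize(b['pixels'][200:400,150:350],(400,400))])[:,:,::-1])"
```

```text
[508.82773334 211.50632283 130.12342329] [ 1.79972401e+02 -2.80493650e-04 -3.94846180e+00] 7.9333 [ 0.54807761  0.10268984 -2.42791982] 15.320810463517565
```

View pics/z5.png

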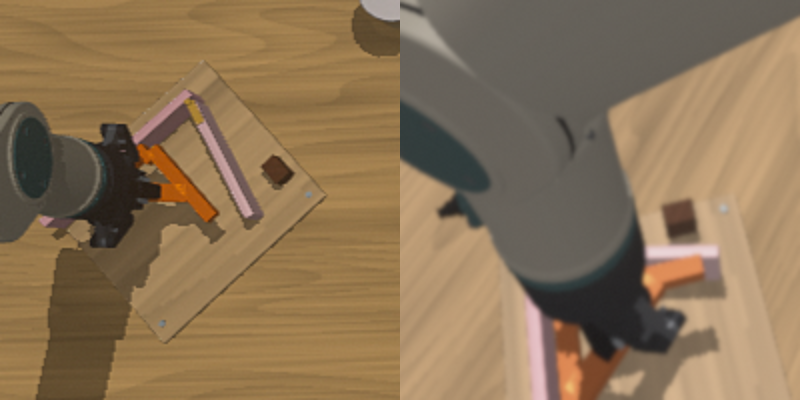

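The square hangs inside the open corner, parallel to the crate and clear of both boards. Descending.

Emit:
arm_command(
  rows=[
    [[0,0,12,0,0,0],[0,0,26,0,0,0],[0,0,40,0,0,0],[0,0,54,0,0,0],[0,0,66,0,0,0],[0,0,74,0,0,0],[0,0,80,0,0,0],[0,0,84,0,0,0],[0,0,84,0,0,0],[0,0,84,0,0,0]],
  ],
)

```text
clock: 8.87
eef_pos: [508.9, 213.1, 46.2]
tool_rot: [-3.141, -0.0, -0.066]
force: [0.7, -0.8, -2.2]
width: 15.5
```

Emit:
arm_command(
  rows=[
    [[0,0,1,0,0,0],[0,0,2,0,0,0],[0,0,3,0,0,0],[0,0,4,0,0,0],[0,0,4,0,0,0],[0,0,4,0,0,0]],
  ],
)

```text
clock: 9.37
eef_pos: [508.8, 213.3, 42.2]
tool_rot: [-3.141, -0.0, -0.066]
force: [-0.7, -0.7, 0.3]
width: 15.3
```

```bash
python3 -c "
from h import *
s=sensors.read_state();print(s['eef_pos'],np.degrees(s['tool_rot']),s['clock'],s['force'],s['torque'],s['width'])
b=grab('side','side6');a=grab('top','top6')
cv2.imwrite('pics/z6.png',np.hstack([cv2.resize(a['pixels'][150:350,90:290],(400,400)),cv2.resize(b['pixels'][200:400,150:350],(400,400))])[:,:,::-1])
from plan import *
print(RC.T@(s['eef_pos'][:2]-C))
print(step([0,0,0],-3.8,np.r_[RC@[0,20],0],-3.8),step([0,0,0],-3.8,np.r_[RC@[20,0],0],-3.8))
"
```

```text
[508.77740087 213.27686425  42.22421965] [-1.79981182e+02 -1.97852570e-02 -3.78979641e+00] 9.3667 [-0.69421748 -0.66569424  0.3355064 ] [0.06024702 0.07547768 0.00722438] 15.271307314889116
[-95.03487742 -61.83307438]
([14.1, -14.1, -0.0], [0.0, 0.0, 0.0]) ([14.1, 14.1, 0.0], [0.0, 0.0, 0.0])
```

View pics/z6.png

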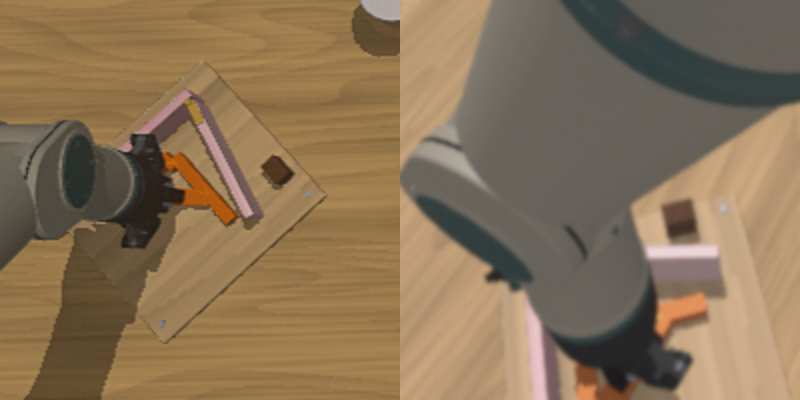

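Emit:
arm_command(
  rows=[
    [[2,-2,0,0,0,0],[4,-4,0,0,0,0],[6,-6,0,0,0,0],[8,-8,0,0,0,0],[9.5,-9.5,0,0,0,0],[10,-10,0,0,0,0],[10,-10,0,0,0,0],[10,-10,0,0,0,0]],
  ],
)

```text
clock: 10.13
eef_pos: [518.9, 221.7, 42.2]
tool_rot: [3.141, 0.001, -0.067]
force: [-2.0, -2.4, 4.7]
width: 15.2
```

```bash
cat > st.py <<'E'
from h import *
from plan import *
s=sensors.read_state();print('t',s['clock'],'crate xy',(RC.T@(s['eef_pos'][:2]-C)).round(2),'z',s['eef_pos'][2].round(2),'rot',np.degrees(s['tool_rot']).round(2),'Fcrate',(RC.T@s['force'][:2]).round(2),s['force'][2].round(2),'M',s['torque'].round(2),s['width'])
E
python3 st.py
```

```text
t 10.1333 crate xy [-94.7  -48.64] z 42.22 rot [ 1.7995e+02  5.0000e-02 -3.8200e+00] Fcrate [ 0.53 -3.08] 4.7 M [-0.52  0.55  0.12] 15.203876187939338
```

Emit:
arm_command(
  rows=[
    [[0.7,-0.7,0,0,0,0],[1.4,-1.4,0,0,0,0],[2.1,-2.1,0,0,0,0],[2.8,-2.8,0,0,0,0],[2.8,-2.8,0,0,0,0],[2.8,-2.8,0,0,0,0]],
  ],
)

```text
clock: 10.63
eef_pos: [521.7, 224.1, 42.2]
tool_rot: [3.14, 0.001, -0.067]
force: [-3.0, -2.9, 5.6]
width: 15.4
```

```bash
python3 st.py
```

```text
t 10.6333 crate xy [-94.63 -44.97] z 42.21 rot [ 1.7994e+02  7.0000e-02 -3.8200e+00] Fcrate [ 0.23 -4.13] 5.65 M [-0.6   0.67  0.  ] 15.428547795784787
```

Emit:
arm_command(
  rows=[
    [[0.7,-0.7,-0.3,0,0,0],[1.4,-1.4,-0.5,0,0,0],[1.4,-1.4,-0.5,0,0,0],[1.4,-1.4,-0.5,0,0,0]],
  ],
)

```text
clock: 10.97
eef_pos: [521.8, 224.2, 42.3]
tool_rot: [3.139, 0.004, -0.067]
force: [-6.2, -5.7, 6.1]
width: 15.5
```

```bash
python3 st.py
```

```text
t 10.9667 crate xy [-94.63 -44.85] z 42.33 rot [179.83   0.23  -3.83] Fcrate [ 0.19 -8.39] 6.06 M [-0.99  1.01  0.14] 15.484855578895342
```

Emit:
arm_command(
  rows=[
    [[0.7,-0.7,0,0,0,0],[1.4,-1.4,0,0,0,0],[1.4,-1.4,0,0,0,0],[1.4,-1.4,0,0,0,0]],
  ],
)

```text
clock: 11.3
eef_pos: [521.9, 224.2, 42.5]
tool_rot: [3.137, 0.007, -0.067]
force: [-8.0, -8.4, 11.5]
width: 15.4
```

```bash
python3 st.py
```

```text
t 11.3 crate xy [-94.63 -44.75] z 42.49 rot [179.74   0.39  -3.85] Fcrate [  1.03 -11.59] 11.54 M [-1.54  1.57  0.21] 15.351566399525279
```

Side-board contact found at y ≈ -44.9, matching the expected -45. Easing off slightly and sliding toward the end panel.

Emit:
arm_command(
  rows=[
    [[1,2.4,0,0,0,0],[3,4.4,0,0,0,0],[5.5,6.9,0,0,0,0],[8,9.4,0,0,0,0],[10.5,11.9,0,0,0,0],[13,14.4,0,0,0,0],[15.5,16.9,0,0,0,0],[18,19.4,0,0,0,0],[20,21.4,0,0,0,0],[20,21.4,0,0,0,0],[20,21.4,0,0,0,0]],
  ],
)

```text
clock: 12.22
eef_pos: [533.0, 211.2, 43.0]
tool_rot: [-3.136, 0.021, -0.06]
force: [-22.2, 6.9, 25.7]
width: 15.1
```

```bash
python3 st.py;python3 -c "
from h import *
b=grab('side','side7');a=grab('top','top7')
cv2.imwrite('pics/z7.png',np.hstack([cv2.resize(a['pixels'][150:350,90:290],(400,400)),cv2.resize(b['pixels'][200:400,150:350],(400,400))])[:,:,::-1])
"
```

```text
t 12.2167 crate xy [-77.58 -44.98] z 43.01 rot [-179.66    1.19   -3.42] Fcrate [-19.82 -12.21] 25.68 M [1.74 4.48 0.28] 15.057577847885947
```

View pics/z7.png

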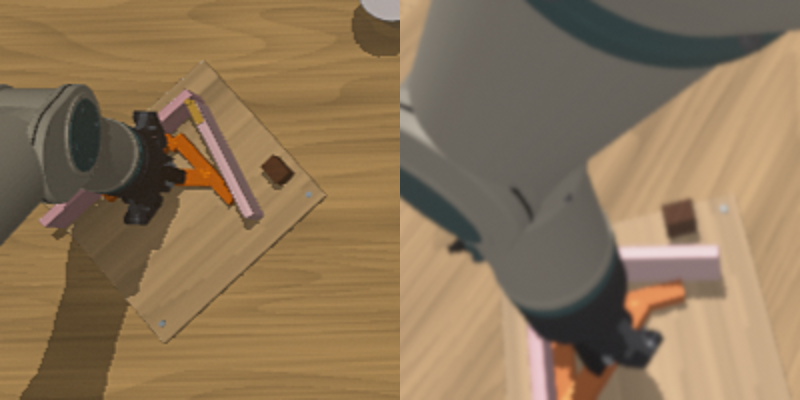

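Vertical load of 26 N shows that the square is dragging on the base, so I'll raise the command a little to unload it.

Emit:
arm_command(
  rows=[
    [[0,0,-0.8,0,0,0],[0,0,-1.6,0,0,0],[0,0,-2,0,0,0],[0,0,-2,0,0,0],[0,0,-2,0,0,0]],
  ],
)

```text
clock: 12.73
eef_pos: [538.6, 205.3, 42.9]
tool_rot: [3.14, 0.01, -0.065]
force: [-7.7, -1.1, -1.2]
width: 15.5
```

```bash
python3 st.py
```

```text
t 12.7333 crate xy [-69.37 -44.71] z 42.94 rot [179.92   0.59  -3.72] Fcrate [-4.19 -6.54] -1.21 M [-0.15  1.75  0.02] 15.460857149790883
```

Emit:
arm_command(
  rows=[
    [[1,1,0,0,0,0],[2,2,0,0,0,0],[3,3,0,0,0,0],[4,4,0,0,0,0],[5,5,0,0,0,0],[6,6,0,0,0,0],[7,7,0,0,0,0],[8,8,0,0,0,0],[8,8,0,0,0,0],[8,8,0,0,0,0]],
  ],
)

```text
clock: 13.57
eef_pos: [545.4, 197.4, 42.9]
tool_rot: [3.141, 0.012, -0.065]
force: [-9.1, 0.0, -0.3]
width: 15.0
```

```bash
python3 st.py
```

```text
t 13.5667 crate xy [-58.96 -44.7 ] z 42.86 rot [179.97   0.67  -3.72] Fcrate [-6.06 -6.85] -0.27 M [ 0.15  2.04 -0.  ] 15.047708782088213
```

Emit:
arm_command(
  rows=[
    [[1,1,0,0,0,0],[2,2,0,0,0,0],[3,3,0,0,0,0],[4,4,0,0,0,0],[5,5,0,0,0,0],[6,6,0,0,0,0],[7,7,0,0,0,0],[8,8,0,0,0,0],[9,9,0,0,0,0],[9,9,0,0,0,0],[9,9,0,0,0,0]],
  ],
)

```text
clock: 14.48
eef_pos: [553.3, 188.5, 42.9]
tool_rot: [-3.141, 0.013, -0.065]
force: [-10.2, 1.1, 2.6]
width: 15.4
```

```bash
python3 st.py;python3 -c "
from h import *
b=grab('side','side8');a=grab('top','top8')
cv2.imwrite('pics/z8.png',np.hstack([cv2.resize(a['pixels'][150:350,90:290],(400,400)),cv2.resize(b['pixels'][200:400,150:350],(400,400))])[:,:,::-1])
"
```

```text
t 14.4833 crate xy [-47.08 -44.68] z 42.89 rot [-179.98    0.73   -3.71] Fcrate [-7.57 -6.96] 2.57 M [ 0.37  2.19 -0.01] 15.432242578481445
```

View pics/z8.png

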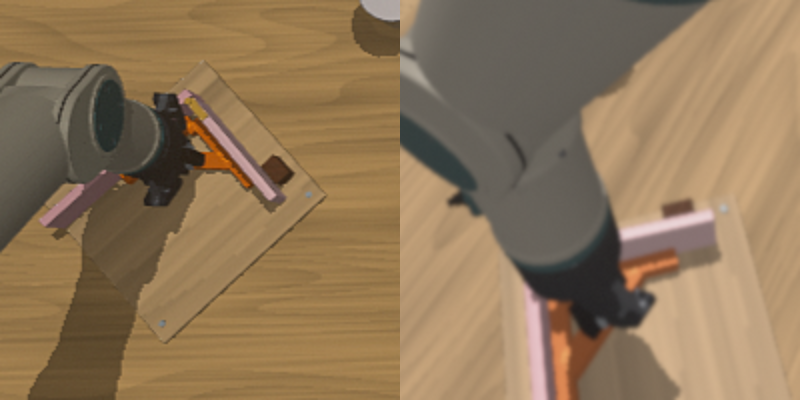

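The panel is nearly against the stop block, with the square's leg on it and the side leg on the side board. Pressing the last few millimetres.

Emit:
arm_command(
  rows=[
    [[0.7,0.7,0,0,0,0],[1.4,1.4,0,0,0,0],[2.1,2.1,0,0,0,0],[2.8,2.8,0,0,0,0],[2.8,2.8,0,0,0,0],[2.8,2.8,0,0,0,0]],
  ],
)

```text
clock: 15.08
eef_pos: [555.3, 186.2, 43.0]
tool_rot: [-3.141, 0.014, -0.064]
force: [-10.8, 2.2, 3.1]
width: 15.7
```

```bash
python3 st.py
```

```text
t 15.0833 crate xy [-43.99 -44.69] z 42.95 rot [-179.94    0.79   -3.69] Fcrate [-8.74 -6.66] 3.08 M [ 0.67  2.44 -0.03] 15.684563300791856
```

Emit:
arm_command(
  rows=[
    [[0.7,0.7,0,0,0,0],[1.4,1.4,0,0,0,0],[2.1,2.1,0,0,0,0],[2.1,2.1,0,0,0,0],[2.1,2.1,0,0,0,0]],
  ],
)

```text
clock: 15.5
eef_pos: [555.4, 186.1, 43.1]
tool_rot: [-3.138, 0.017, -0.063]
force: [-15.4, 6.2, 7.2]
width: 15.3
```

```bash
python3 st.py
```

```text
t 15.5 crate xy [-43.89 -44.7 ] z 43.05 rot [-179.8     1.     -3.63] Fcrate [-14.78  -7.54] 7.22 M [ 1.26  3.09 -0.16] 15.27484002349252
```

Run:
```python
from m import *
from plan import *
im=grab('top','top9');b=grab('side','side9')
a=cv2.resize(im['pixels'][165:285,140:260],None,fx=5,fy=5,interpolation=cv2.INTER_CUBIC)
def dr(img,pts,col):
    w=np.array([cr(*p) for p in pts]);q=((proj(im,w)-[140,165]+.5)*5-.5);cv2.polylines(img,[np.round(q*16).astype(int)],False,col,1,shift=4)
v=a.copy();dr(v,[(0,0,70),(0,-160,70),(12,-160,70),(12,0,70)],(0,255,255))
dr(v,[(0,-12,30),(0,-120,30),(-16,-120,30)],(0,0,255))
cv2.imwrite('pics/z9.png',v[:,:,::-1]);cv2.imwrite('pics/z9b.png',cv2.resize(b['pixels'][250:400,190:340],(600,600))[:,:,::-1])
```

```text
(no output)
```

View pics/z9.png

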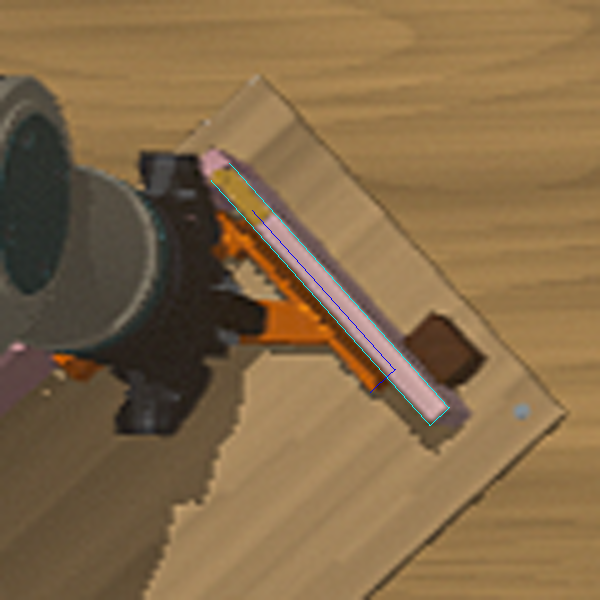

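View pics/z9b.png

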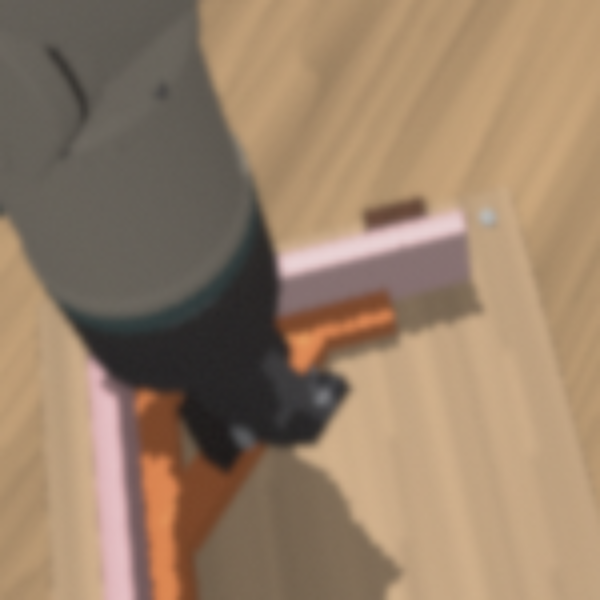

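The panel lies on its square-position outline and touches the stop block, and both legs lie on their boards. Adding a little more push on the side board and a light down-press, then settling.

Emit:
arm_command(
  rows=[
    [[0.5,-0.5,0.2,0,0,0],[1,-1,0.5,0,0,0],[1,-1,0.5,0,0,0],[1,-1,0.5,0,0,0],[1,-1,0.5,0,0,0],[1,-1,0.5,0,0,0],[1,-1,0.5,0,0,0],[1,-1,0.5,0,0,0]],
  ],
)

```text
clock: 16.27
eef_pos: [555.3, 186.1, 43.0]
tool_rot: [-3.139, 0.02, -0.064]
force: [-18.2, 3.4, 13.5]
width: 15.4
```

```bash
python3 st.py
```

```text
t 16.2667 crate xy [-43.92 -44.73] z 43.04 rot [-179.86    1.12   -3.64] Fcrate [-14.6  -11.44] 13.54 M [ 0.87  3.64 -0.14] 15.413402930390973
```

Emit:
arm_command(
  rows=[
    [[0,0,0,0,0,0],[0,0,0,0,0,0],[0,0,0,0,0,0],[0,0,0,0,0,0],[0,0,0,0,0,0],[0,0,0,0,0,0]],
  ],
)

```text
clock: 16.77
eef_pos: [555.3, 186.1, 43.0]
tool_rot: [-3.139, 0.02, -0.064]
force: [-18.2, 2.6, 12.4]
width: 15.5
```

```bash
python3 st.py
```

```text
t 16.7667 crate xy [-43.91 -44.72] z 43.02 rot [-179.86    1.12   -3.64] Fcrate [-13.96 -12.  ] 12.43 M [ 0.92  3.65 -0.13] 15.531380069140914
```

```bash
python3 -c "
from h import *
print(order.finish_job())"; python3 st.py
```

```text
the job is handed in; nothing more can be done
None
the job is handed in; nothing more can be done
```

I gripped the square by its handle, lifted it, set it on the crate base and slid it into the inside corner. I handed the job in at about 17 s with the gripper still closed and pressing. `finish_job` gives no verdict, so the outcome rests on these last readings:

| Check | Last reading | Limit |
|---|---|---|
| Handle centre, crate x and y | -43.9 and -44.7 mm (seated is -45 and -45) | within 4 mm of the corner |
| Yaw from the crate's axes | about 0.2° | 2° |
| Tool tilt | about 1.1° (0.020 rad) | 0.05 rad |
| Reaction on the tool, along crate x and y | 14 N and 12 N, steady | over 1 N on each board |
| Finger opening, closed on the 16 mm handle | about 15.5 mm | grip over 2 N (not measured) |

- **Panel:** the last top picture showed the end panel on its square-position outline and touching the stop block. The reaction along x also rose sharply with no further movement. I took the picture just before the final small push.
- **Not measured directly:** the force on each board comes from the total force at the wrist. The square's tilt is inferred from the tool's tilt. My position for the crate is good to about 2 mm.
- **Problem on the way:** the square dragged on the base during the slide, with about 26 N of vertical load. I raised the arm's target 2 mm to free it, and the final downward load was about 12 N.
- **Other objects:** the arm stayed well clear of the glue, drink and basket. I did not re-measure their positions at the end.

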